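# Clear the test fixture's lid and hold it open at the mark

### The arm

A 7-joint arm with a two-finger parallel gripper is mounted at the origin on a cart in front of the work surface, level with it; the furniture and walls round the work are solid. World frame = base frame: x ahead of the robot, y to its left, z up, the work surface at z = 0. Lengths are in mm, angles in rad, forces in N, time in s.
With the tool pointing down it reaches from about 425 to 950 mm from the base axis. Payload 4.7 kg.
Tool frame: the origin (TCP) lies between the finger pads, 19 mm behind the fingertips; this is the grasp point; z points along the fingers, y is the line along which they close (so a half turn about z gives the same grasp; the last joint's range is limited). The gripper opens to 87 mm and grips with 3 to 60 N. Pads are 19 mm wide; open, the fingers measure 117 mm over their backs; the gripper's body (75 mm by 190 mm) begins 51 mm behind the grasp point.
Start: joints at [1.303, 0.469, -0.049, 1.532, 0.024, 1.141, -0.082], TCP at [159.708, -655.851, 241.273] pointing down, gripper open.
Joint ranges: [-2.59, 2.59], [-0.33, 1.99], [-1.39, 1.29], [0.1, 2.45], [-1.04, 4.18], [0.21, 1.99], [-2.66, 2.66]. Speed limits (rad/s): [2.57, 2.57, 3.14, 3.14, 3.14, 3.14, 3.14].

### API

Orientations are given as a unit quaternion [x, y, z, w].
In Python, from rig import manip, grab_frame gives the robot as it stands.
- The arm moves only by the tool move_arm, never from a script. Its arguments are lists of equal length, an entry for each row: "slide": the shift along the tool's x, y, z as a fraction of full scale, a list of three; "turn": the turn, a rotation vector about the tool's x, y, z as a fraction of full scale, a list of three; "grip": the opening, from 0 (shut) to 1 (fully open). In form: {"slide": [[tx, ty, tz], ...], "turn": [[rx, ry, rz], ...], "grip": [grip, ...]}. A call has 1 to 20 rows; each row shifts and turns the commanded pose from where the row before left it, along the tool's axes as they then stand; what a row does not reach is not made up. Full scale, the value 1, is 0.025 m for a shift and 60 degrees for a turn. A row lasts 1/12 s, in which the tool goes at most 41.7 mm and 7.16 degrees, less where a joint would pass 70% of its speed; a pose out of reach is approached as far as the arm can. A call with a number of a shift or a turn outside -1 to 1 is refused whole. A call with a gripper value outside its range is refused whole. The fingers move at their own pace and stop on an object; "force" is the grip in N (left out, the last holds). Time passes only in rows, so rows that do not move let the fingers close. It gives the time, the measured TCP pose, the force, the opening and the grip force at its end, in the units of the state.
- manip.observe(): the state, without advancing time (a new reading comes with each control period).
- grab_frame(name): name is "side" or "top" or "wrist"; returns a dict with "img" (384x512x3 uint8, red, green, blue), "fx", "fy", "cx", "cy" (pixels), "position" and "attitude" of the camera in the world; the wrist camera has in their place "tool_from_camera" (4x4, takes a point from camera to tool coordinates, whose origin is the TCP and whose axes are the flange's). Camera axes: x right, y down, z forward; pixel columns grow to the right and rows downward; lengths in mm; the calibration is good to about 2 mm. A picture is of the moment at which its call begins: read the wrist's pose just before it. There is no depth.
- manip.close_job(): hands the job in; it is judged then, once.
The state is a dict: "time_s": time; "q": joint angles; "joint_velocities": joint speeds; "joint_torque": joint torques, N m; "eef_pos": TCP position; "ee_rot": TCP orientation; "force": force on the tool from outside, world axes, zero at the start; "wrist_torque": the same for the moment, N m; "gripper_width": opening from 0.0 (shut) to 1.0 (fully open); "grip_force": force on a finger pad.
Only numpy, scipy, OpenCV 4.12 (cv2) and the standard library are available. Lean on these libraries where they do the work, as an engineer would, in place of code of your own. Each camera call takes 0.05 s, during which the arm holds its last target. There are 200 camera calls.

### The job

Take the orange scraper block and sweep the four loose brass offcuts off the shut blue lid of the board test fixture down onto the bench, touching them only with the scraper, then stand the scraper on its foot on the bench again, clear of the fixture. Then lift the sprung lid by its black front knob until the red pointer lines up with the green marker on the white dial, and finish holding it still there: do not let go. Keep the lid shut while offcuts lie on it, and leave the capacitor, the relay and the big solder spool where they are.

Things in the scene. Friction and masses are not known exactly. Their poses are not given: they have to be found in the camera images.
- fixture: Board test fixture, grey housing 160 (x) x 200 (y) x 55 mm high, fixed; origin at the centre of its underside, z up, -x is its front (knob side). The shut blue lid is a flat plate: top 61 mm above the origin, x = -83 to +81, y = -102 to +102 mm. Nothing stands beside it but the dial on its left-hand (+y) side.
- dial (a point): Centre of the upright white dial disc fixed to the fixture's +y side: 110 mm across, 3 mm thick, at fixture y = +105 to +108 mm, centred on the hinge axis (x = +78, z = 58 mm), so it rises to z = 113 mm.
- lid (a joint): Angle of the blue lid in rad, 0 = shut, grows as its front edge goes up, stop at 1.25. Hinge axis along the fixture's y. A spring pulls it shut: 0.40 N m when shut plus 0.40 N m per rad, lid mass 0.35 kg, so about 3.5 to 5 N upward at the knob; let go, it snaps shut.
- lid_hinge (a point): Point on the lid's hinge axis, middle of its width (fixture frame x = +78, y = 0, z = 58 mm). Its axes turn with the lid and equal the fixture's axes when the lid is shut.
- lid_knob (a point): Centre of the black knob on the lid's front edge: cylinder 24 mm across, 28 mm long along the lid's y, on an 8 mm stem. In the lid's frame 190 mm in front of (-x) and 17 mm above the hinge; shut, 32 mm in front of the housing and 75 mm above the bench. Gripped by its end faces (fingers closing along the fixture's y) it turns between the pads as the lid rises.
- lid_pointer_tip (a point): Tip of the red pointer on the lid, a bar 52 mm long running from the hinge axis over the face of the dial, parallel to the lid; it turns with the lid.
- mark (a joint): Angle of the green marker on the dial in rad, on the same axis and scale as lid: when lid equals it, the red pointer and the green marker line up. It stays as set, somewhere between 0.45 and 0.80.
- mark_tip (a point): Centre of the green marker's round end, 64 mm from the hinge axis. Its x axis points from there to the hinge axis.
- scraper: Loose orange scraper block with a black foot, about 0.12 kg, standing on its foot; origin at the centre of its underside, z up. Foot 90 (x) x 26 (y) x 14 mm high; grip above it 60 (x) x 22 mm (y), top at z = 62 mm. Grip it across its thickness (fingers closing along its y) with the TCP about 45 mm above its underside; sweep along its y.
- offcut_1: Brass offcut, flat strip 18 x 10 x 6 mm, about 14 g, lying loose on the shut lid; origin at its underside.
- offcut_2: Brass offcut, L-shaped bit 16 x 14 x 6 mm, about 14 g, lying loose on the shut lid; origin at its underside.
- offcut_3: Brass offcut, round slug 14 across, 7 tall mm, about 14 g, lying loose on the shut lid; origin at its underside.
- offcut_4: Brass offcut, square bit 14 x 13 x 6 mm, about 14 g, lying loose on the shut lid; origin at its underside.
- cap_big: Bystander: blue capacitor can standing upright, 25 across, 40 tall mm; origin at the centre of its underside. Not to be disturbed.
- relay_spare: Bystander: grey relay cube 36 x 28 x 38 mm; origin at the centre of its underside. Not to be disturbed.
- solder_spool_big: Bystander: solder spool with blue flanges, 68 across, 62 tall mm; origin at the centre of its underside. Not to be disturbed.
Mind the look-alikes: they are no part of the job. Of the things that look like the scraper, take the one that is farthest to the robot's right at the start.

How it is judged (in metres and radians):
On the way, in this order (a step that is already met when the one before it is completed fails the run):
1. the scraper pushes an offcut ((contact force between scraper and offcut_1 above 0.01 N or contact force between scraper and offcut_2 above 0.01 N or contact force between scraper and offcut_3 above 0.01 N or contact force between scraper and offcut_4 above 0.01 N) and value of joint lid below 0.08 rad), for 0.05 s.
2. all four offcuts are off the shut lid and down on the bench (height (world z) of offcut_1 between -0.02 and 0.04 m and height (world z) of offcut_2 between -0.02 and 0.04 m and height (world z) of offcut_3 between -0.02 and 0.04 m and height (world z) of offcut_4 between -0.02 and 0.04 m and value of joint lid below 0.08 rad), for 0.2 s.
3. the lid is held at the green marker (angle between the x axis of lid_hinge and the x axis of mark_tip, either way round below 0.09 rad and value of joint lid above 0.3 rad and contact force between the fingers and fixture above 1 N), for 0.5 s.
At the end, for the whole second after the job is handed in: The fingers hold the lid still (over 1 N) with the red pointer within 0.09 rad of the green marker; all four offcuts lie on the bench (below 40 mm); the scraper, let go and clear of the fixture, stands on its foot on the bench (upright within 0.3 rad, underside within 20 mm of it) (all of step 3 and height (world z) of offcut_1 between -0.02 and 0.04 m and height (world z) of offcut_2 between -0.02 and 0.04 m and height (world z) of offcut_3 between -0.02 and 0.04 m and height (world z) of offcut_4 between -0.02 and 0.04 m and velocity of joint lid between -0.1 and 0.1 rad/s and height (world z) of scraper between -0.02 and 0.02 m and angle between scraper's own z axis and vertical below 0.3 rad and linear speed of scraper below 0.03 m/s and contact force between scraper and fixture below 0.2 N and contact force between scraper and the fingers below 0.2 N); the arm keeps its last pose, push and grip.
It fails at once if the lid is raised (over 0.15 rad) while an offcut is still up on it (value of joint lid above 0.15 rad and height (world z) of any of offcut_1, offcut_2, offcut_3, offcut_4 above 0.05 m).
It fails at once if the gripper or arm touches an offcut (contact force between any of the fingers, the arm and offcut_1 above 0.3 N or contact force between any of the fingers, the arm and offcut_2 above 0.3 N or contact force between any of the fingers, the arm and offcut_3 above 0.3 N or contact force between any of the fingers, the arm and offcut_4 above 0.3 N).
It fails at once if a bystander is shifted by more than 30 mm or knocked over (distance of any of cap_big, relay_spare, solder_spool_big from where it was at the start of the episode above 0.03 m or angle between any of cap_big, relay_spare, solder_spool_big's own z axis and vertical above 0.5 rad).
It also fails if it takes over 72 s, if anything falls off the work surface, if the arm or the gripper's body presses on something with over 40 N, if the wrist force passes 120 N, or if a joint passes its speed limit or range.

## Working session

There is one attempt and no reset: what is moved stays moved. The work goes in short steps, Python scripts to look and compute and a tool call to move; the robot and the scene stay as the last step left them, time stands still between calls to the robot, and variables do not carry over. Pictures are saved under pics/ and viewed, at most 10 in all, crops included, and the job is handed in when it is done.

Besides the shell and the picture viewer there is one more tool, called by a JSON object that holds its "fn" and its "kwargs". move_arm: Moves the arm, as the interface text tells. Shift numbers are shares of 0.025 m and turn numbers shares of 60 degrees, none past 1 either way. Its arguments: {"type":"object","properties":{"slide":{"type":"array","items":{"type":"array","items":{"type":"number"}}},"turn":{"type":"array","items":{"type":"array","items":{"type":"number"}}},"grip":{"type":"array","items":{"type":"number"}},"force":{"type":"number"}},"required":["slide","turn","grip"]}

```bash
mkdir -p pics; ls; cat > h.py <<'E'
import numpy as np, cv2, json
from scipy.spatial.transform import Rotation as R
from rig import manip, grab_frame
def rot(a):
    a=np.array(a,float)
    return a if a.shape==(3,3) else R.from_quat(a).as_matrix()
def snap(n,fn):
    f=grab_frame(n); cv2.imwrite('pics/'+fn+'.png',f['img'][:,:,::-1])
    c={k:np.array(v).tolist() for k,v in f.items() if k!='img'}
    json.dump(c,open('pics/'+fn+'.json','w')); return f
def load(fn): return json.load(open('pics/'+fn+'.json'))
def p2w(c,u,v,z):
    d=rot(c['attitude'])@np.array([(u-c['cx'])/c['fx'],(v-c['cy'])/c['fy'],1]); p=np.array(c['position'])
    return p+d*(z-p[2])/d[2]
def w2p(c,P):
    q=rot(c['attitude']).T@(np.array(P,float)-np.array(c['position']))
    return c['fx']*q[0]/q[2]+c['cx'],c['fy']*q[1]/q[2]+c['cy']
E
python3 - <<'E'
from h import *
for n in('top','side'):
    f=snap(n,n+'0'); print({k:np.round(v,3).tolist() for k,v in f.items() if k!='img'})
a=cv2.imread('pics/top0.png')
cv2.imwrite('pics/top0b.png',cv2.resize(a,(800,600),interpolation=cv2.INTER_CUBIC))
a=cv2.imread('pics/side0.png')
cv2.imwrite('pics/side0b.png',cv2.resize(a,(800,600),interpolation=cv2.INTER_CUBIC))
s=manip.observe(); print(s)
E
```

```text
pics
{'fx': 355.67, 'fy': 355.67, 'cx': 253.696, 'cy': 191.737, 'position': [376.999, 41.06, 917.285], 'attitude': [0.714, -0.695, 0.069, -0.048]}
{'fx': 383.96, 'fy': 383.96, 'cx': 255.146, 'cy': 194.731, 'position': [94.986, 621.591, 581.949], 'attitude': [-0.263, 0.84, -0.452, 0.145]}
{'time_s': 0.1, 'q': array([ 1.30308981,  0.4693742 , -0.04854215,  1.53356788,  0.02413181,
        1.14098419, -0.08226861]), 'joint_velocities': array([ 0.00114731, -0.00296597,  0.00033165, -0.00295406,  0.0002731 ,
        0.00054838,  0.00324534]), 'joint_torque': array([ 5.83425699e-04, -5.09169495e+01, -8.12438386e-02, -2.36828649e+01,
       -6.14788919e-02,  3.44800588e-02,  5.87446038e-05]), 'eef_pos': array([ 159.52436459, -655.36639258,  240.29792525]), 'ee_rot': array([ 9.92877943e-01,  1.19132811e-01, -1.59716888e-04, -8.59091882e-04]), 'force': array([-0.88566751, -0.07893628,  0.32146174]), 'wrist_torque': array([-0.01485145,  0.00167239, -0.00749383]), 'grip_force': 0.0, 'gripper_width': 1.0012276222725112}
```

View pics/top0b.png

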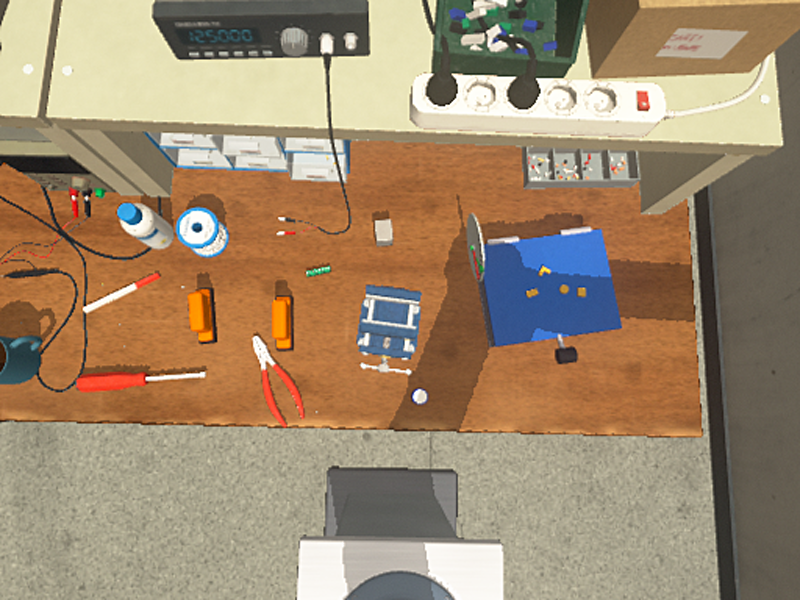

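View pics/side0b.png

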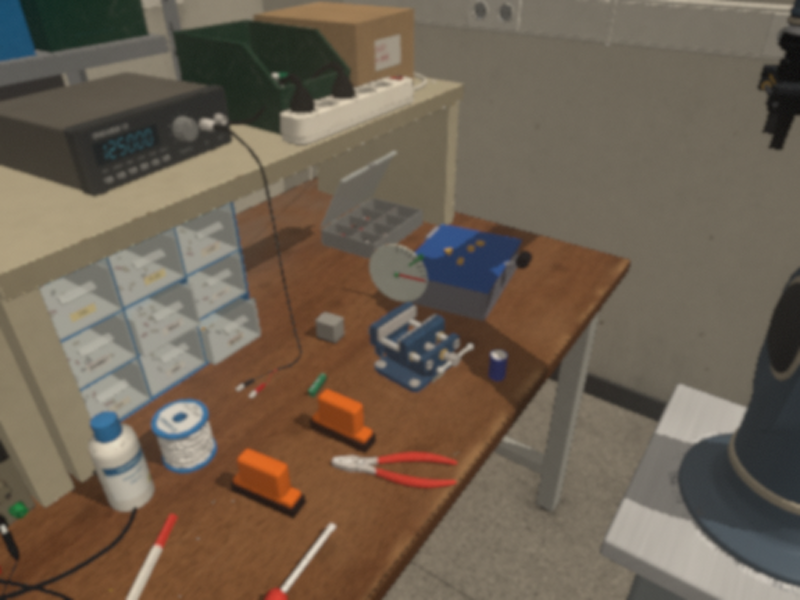

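Top view (800x600 scale): there are two orange scrapers, at (203,315) and (282,320). The robot's right is image right, so the one at (282,320) fits. The fixture is at about (550,287), the knob at (566,355), and four offcuts lie at about (531,293), (545,271), (564,289) and (582,292). I'll confirm with an enlarged crop.

```bash
python3 - <<'E'
from h import *
a=cv2.imread('pics/top0.png'); s=cv2.imread('pics/side0.png')
z=lambda im,x0,y0,x1,y1,w,h: cv2.resize(im[y0:y1,x0:x1],(w,h),interpolation=cv2.INTER_CUBIC)
# A: top fixture x290-410,y130-240 (120x110)->x4 ; 
A=z(a,290,130,410,240,480,440)
B=z(a,110,170,190,240,320,280)
C=z(s,225,140,345,205,480,260) 
im=np.zeros((600,800,3),np.uint8); im[:440,:480]=A; im[:280,480:]=B
D=z(s,140,240,250,300,320,175); im[280:455,480:]=D
im[440:600,:]=0
E_=z(s,230,150,290,195,213,160) ; im[440:600,:213]=E_
cv2.imwrite('pics/crop1.png',im)
c=load('top0')
k=.64
for n,(u,v,zz) in dict(scrA=(282,320,62),scrB=(203,315,62),lidFL=(494,346,61),lidFR=(621,327,61),lidBR=(604,228,61),lidBL=(478,244,61),knob=(566,355,75),spool=(200,228,62),relay=(384,222,38),cap=(419,396,40),o1=(531,293,64),o2=(545,271,64),o3=(564,289,64),o4=(582,292,64),dialtop=(471,215,113)).items():
    print(n,np.round(p2w(c,u*k,v*k,zz)[:2],0))
# shelf front edge at height guess: match top & side
cs=load('side0')
for zz in (250,300,350,400):
    P=p2w(c,780*k,150*k,zz); print(zz,np.round(P),np.round(np.array(w2p(cs,P))/k))
E
```

```text
scrA [483. 194.]
scrB [488. 315.]
lidFL [ 452. -135.]
lidFR [ 488. -335.]
lidBR [ 648. -314.]
lidBL [ 615. -110.]
knob [ 440. -242.]
spool [626. 331.]
relay [653.  41.]
cap [373. -21.]
o1 [ 537. -193.]
o2 [ 573. -216.]
o3 [ 545. -246.]
o4 [ 541. -274.]
dialtop [645. -90.]
250 [ 702. -472.  250.] [463. 104.]
300 [ 678. -434.  300.] [466.  84.]
350 [ 653. -395.  350.] [469.  61.]
400 [ 629. -357.  400.] [472.  36.]
```

View pics/crop1.png

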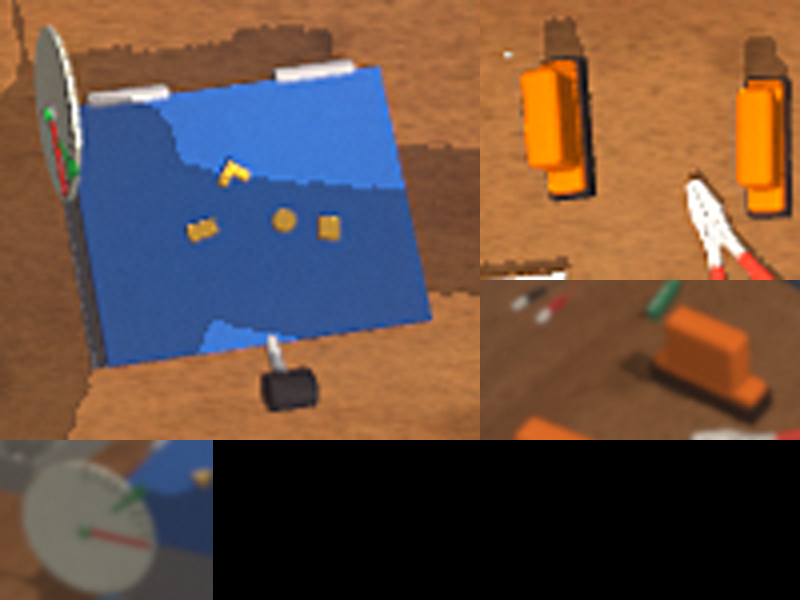

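The crop confirms the right-hand scraper (grip top at crop 737–783 × 88–185), four offcuts on the lid, and the green marker near (135,495) with the red pointer. Next I'll fit the poses.

```bash
python3 - <<'E'
from h import *
from scipy.optimize import least_squares
c=load('top0'); cs=load('side0')
A=lambda x,y:(290+x/4,130+y/4); B=lambda x,y:(110+(x-480)/4,170+y/4)
obs=[((-83,102,61),A(106,367)),((-83,-102,61),A(431,319)),((81,-102,61),A(380,66)),((-112,0,75),A(290,389))]
def W(p,P):
    t=p[2]; return np.array([p[0]+np.cos(t)*P[0]-np.sin(t)*P[1],p[1]+np.sin(t)*P[0]+np.cos(t)*P[1],P[2]])
f=lambda p:np.concatenate([np.subtract(w2p(c,W(p,P)),u) for P,u in obs])
s=least_squares(f,[550,-225,.17]); p=s.x; print('fix',p[:2].round(1),np.degrees(p[2]).round(2),s.fun.round(1))
np.save('fix.npy',p)
so=[((30,11,62),B(739,88)),((30,-11,62),B(773,88)),((-30,11,62),B(741,185)),((-30,-11,62),B(783,185)),((-45,-13,7),B(790,213)),((45,-13,7),B(790,77))]
g=lambda q:np.concatenate([np.subtract(w2p(c,W(q,P)),u) for P,u in so])
s=least_squares(g,[483,194,0]); q=s.x; print('scr',q[:2].round(1),np.degrees(q[2]).round(2),s.fun.round(1)); np.save('scr.npy',q)
for n,u in dict(o1=A(202,230),o2=A(234,172),o3=A(285,220),o4=A(329,228)).items():
    w=p2w(c,*u,64)[:2]-p[:2]; t=p[2]
    print(n,np.round([w@[np.cos(t),np.sin(t)],w@[-np.sin(t),np.cos(t)]],0))
im=cv2.imread('pics/side0.png').astype(int); b,gg,r=im[...,0],im[...,1],im[...,2]
for nm,m in dict(green=(gg>r+25)&(gg>b+20),red=(r>gg+60)&(r>b+50)).items():
    n,l,st,ce=cv2.connectedComponentsWithStats(m[150:200,230:290].astype(np.uint8)); 
    print(nm,[(st[i,4],(ce[i]+[230,150]).round(1).tolist(),st[i,:4].tolist()) for i in range(1,n)])
for a in (0,.45,.5,.55,.6,.65,.7,.75,.8): print(a,np.round(w2p(cs,W(p,(78-64*np.cos(a),109,58+64*np.sin(a)))),1))
print('hinge',w2p(cs,W(p,(78,109,58))),'ptr',w2p(cs,W(p,(26,109,58))))
E
```

```text
fix [ 550.6 -222.9] 9.62 [ 0.2 -0.   0.5  0.3 -0.2 -0.4 -0.6  0.1]
scr [485.4 196.6] 4.99 [-0.3 -0.1  0.4 -0.6 -0.1  0.3 -1.4 -0.2  1.3  0.7  0.2 -0.1]
o1 [-8. 30.]
o2 [25.  4.]
o3 [ -9. -22.]
o4 [-18. -48.]
green [(np.int32(5), [268.2, 164.6], [37, 14, 3, 2]), (np.int32(1), [253.0, 175.0], [23, 25, 1, 1])]
red []
0 [276. 181.]
0.45 [274.  171.2]
0.5 [273.5 170.1]
0.55 [273.  169.1]
0.6 [272.4 168. ]
0.65 [271.7 167. ]
0.7 [271. 166.]
0.75 [270.3 165. ]
0.8 [269.5 164.1]
hinge (np.float64(253.99864177829164), np.float64(175.7548682270285)) ptr (np.float64(271.82254927176245), np.float64(179.9581698279822))
```

{"fn": "move_arm", "kwargs": {"slide": [[0,0,0],[0,0,0]], "turn": [[0,0,0.114],[0,0,0.114]], "grip": [1,1]}}

```text
time_s: 0.27
eef_pos: [159.5, -655.5, 240.6]
ee_rot: [1.0, -0.003, -0.0, -0.001]
force: [-0.6, -0.6, -0.1]
gripper_width: 1.0
grip_force: 0.0
```

{"fn": "move_arm", "kwargs": {"slide": [[0.87,-0.79,0],[0.87,-0.79,0],[0.87,-0.79,0],[0.87,-0.79,0],[0.87,-0.79,0],[0.87,-0.79,0],[0.87,-0.79,0],[0.87,-0.79,0],[0.87,-0.79,0],[0.87,-0.79,0],[0.87,-0.79,0],[0.87,-0.79,0],[0.1,-0.88,0],[0.1,-0.88,0],[0.1,-0.88,0],[0.1,-0.88,0],[0.1,-0.88,0],[0.1,-0.88,0],[0.1,-0.88,0],[0.1,-0.88,0]], "turn": [[0,0,0],[0,0,0],[0,0,0],[0,0,0],[0,0,0],[0,0,0],[0,0,0],[0,0,0],[0,0,0],[0,0,0],[0,0,0],[0,0,0],[0,0,0],[0,0,0],[0,0,0],[0,0,0],[0,0,0],[0,0,0],[0,0,0],[0,0,0]], "grip": [1,1,1,1,1,1,1,1,1,1,1,1,1,1,1,1,1,1,1,1]}}

```text
time_s: 1.93
eef_pos: [440.4, -241.6, 240.9]
ee_rot: [1.0, 0.0, -0.0, -0.0]
force: [0.1, 0.3, -0.0]
gripper_width: 0.996
grip_force: 0.0
```

{"fn": "move_arm", "kwargs": {"slide": [[0.1,-0.88,0],[0.1,-0.88,0],[0.1,-0.88,0],[0.1,-0.88,0],[0.1,-0.88,0],[0.1,-0.88,0],[0.1,-0.88,0],[0.1,-0.88,0],[0.1,-0.88,0],[0.1,-0.88,0],[0.1,-0.88,0],[0.1,-0.88,0],[0.1,-0.88,0],[0.1,-0.88,0],[0.1,-0.88,0],[0.1,-0.88,0],[0.1,-0.88,0],[0,-0.6,0],[0,0,0],[0,0,0]], "turn": [[0,0,0],[0,0,0],[0,0,0],[0,0,0],[0,0,0],[0,0,0],[0,0,0],[0,0,0],[0,0,0],[0,0,0],[0,0,0],[0,0,0],[0,0,0],[0,0,0],[0,0,0],[0,0,0],[0,0,0],[0,0,0],[0,0,0],[0,0,0]], "grip": [1,1,1,1,1,1,1,1,1,1,1,1,1,1,1,1,1,1,1,1]}}

```text
time_s: 3.6
eef_pos: [482.8, 146.4, 240.9]
ee_rot: [1.0, 0.001, -0.0, 0.0]
force: [1.3, -0.2, -0.6]
gripper_width: 0.996
grip_force: 0.0
```

```bash
python3 - <<'E'
from h import *
s=manip.observe(); print(s['eef_pos'].round(1),s['ee_rot'].round(3),s['time_s'])
f=snap('wrist','w1'); 
j=load('w1'); j['eef']=s['eef_pos'].tolist(); j['rot']=s['ee_rot'].tolist(); json.dump(j,open('pics/w1.json','w'))
cv2.imwrite('pics/w1b.png',cv2.resize(f['img'][:,:,::-1],(800,600)))
E
```

```text
[482.8 146.4 240.9] [ 1.     0.001 -0.     0.   ] 3.6
```

View pics/w1b.png

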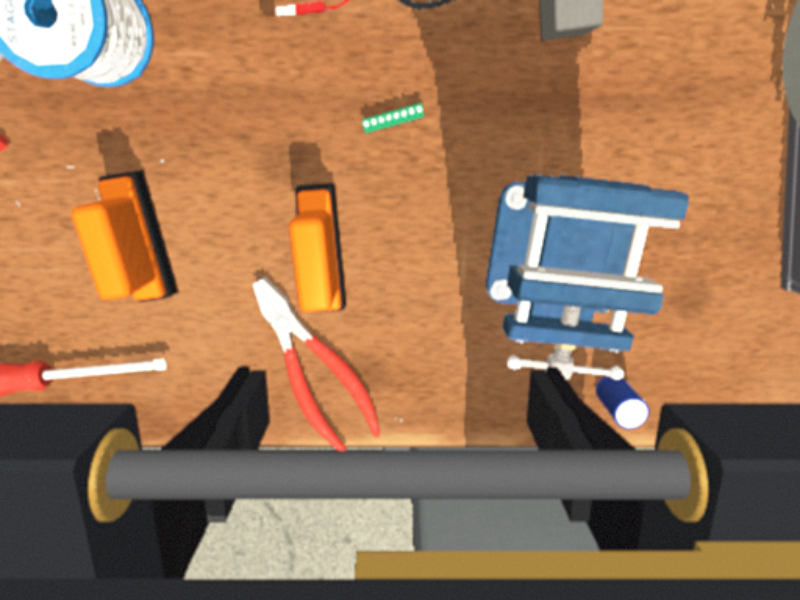

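```bash
python3 - <<'E'
from h import *
from scipy.optimize import least_squares
j=load('w1'); T=np.array(j['tool_from_camera']); print(T.round(3).tolist())
Rw=rot(j['rot']); cam=dict(j); cam['position']=(Rw@T[:3,3]+j['eef']).tolist(); cam['attitude']=(Rw@T[:3,:3]).tolist(); print(np.round(cam['position'],0))
def W(p,P):
    t=p[2]; return np.array([p[0]+np.cos(t)*P[0]-np.sin(t)*P[1],p[1]+np.sin(t)*P[0]+np.cos(t)*P[1],P[2]])
k=.64
so=[((45,13,14),(298,189)),((45,-13,0),(334,185)),((-45,-13,0),(343,310)),((30,11,62),(291,219)),((-30,11,62),(300,309))]
g=lambda q:np.concatenate([np.subtract(w2p(cam,W(q,P)),np.array(u)*k) for P,u in so])
s=least_squares(g,[483,194,0]); q=s.x; print('scr',q[:2].round(1),np.degrees(q[2]).round(2),s.fun.round(1))
np.save('scr.npy',q)
E
```

```text
[[-0.001, -0.952, -0.306, 83.983], [1.0, -0.001, 0.001, 0.436], [-0.001, -0.306, 0.952, -144.386], [0.0, 0.0, 0.0, 1.0]]
[567. 146. 385.]
scr [485.4 198.8] 1.47 [-0.3 -1.4  2.6 -0.8  1.3 -2.7 -1.3  0.8 -1.8  3.7]
```

{"fn": "move_arm", "kwargs": {"slide": [[0.03,-0.69,0],[0.03,-0.69,0],[0.03,-0.69,0],[0,0,0.9],[0,0,0.9],[0,0,0.9],[0,0,0.9],[0,0,0.9],[0,0,0.9],[0,0,0.9],[0,0,0.8],[0,0,0.4],[0,0,0.3],[0,0,0],[0,0,0]], "turn": [[0,0,0],[0,0,0],[0,0,-0.058],[0,0,0],[0,0,0],[0,0,0],[0,0,0],[0,0,0],[0,0,0],[0,0,0],[0,0,0],[0,0,0],[0,0,0],[0,0,0],[0,0,0]], "grip": [1,1,1,1,1,1,1,1,1,1,1,1,1,1,1], "force": 25}}

```text
time_s: 4.9
eef_pos: [485.9, 198.0, 46.7]
ee_rot: [1.0, 0.031, 0.0, -0.0]
force: [-0.4, 1.1, -0.3]
gripper_width: 1.004
grip_force: 0.0
```

{"fn": "move_arm", "kwargs": {"slide": [[0,0,0],[0,0,0],[0,0,0],[0,0,0],[0,0,0],[0,0,0],[0,0,0],[0,0,0]], "turn": [[0,0,0],[0,0,0],[0,0,0],[0,0,0],[0,0,0],[0,0,0],[0,0,0],[0,0,0]], "grip": [0,0,0,0,0,0,0,0]}}

```text
time_s: 5.57
eef_pos: [485.4, 197.9, 46.3]
ee_rot: [1.0, 0.03, 0.0, 0.0]
force: [-0.6, -0.1, -0.1]
gripper_width: 0.476
grip_force: 0.0
```

{"fn": "move_arm", "kwargs": {"slide": [[0,0,0],[0,0,0],[0,0,0],[0,0,0],[0,0,0],[0,0,0]], "turn": [[0,0,0],[0,0,0],[0,0,0],[0,0,0],[0,0,0],[0,0,0]], "grip": [0,0,0,0,0,0]}}

```text
time_s: 6.07
eef_pos: [485.5, 198.1, 46.3]
ee_rot: [1.0, 0.03, 0.0, -0.0]
force: [-0.2, 0.8, -0.6]
gripper_width: 0.254
grip_force: 25.0
```

{"fn": "move_arm", "kwargs": {"slide": [[0,0,-0.5],[0,0,-0.9],[0,0,-0.9],[0,0,-0.9],[0,0,-0.9],[0,0,-0.9],[0,0,-0.9],[0.09,0.5,-0.2],[0.09,0.88,0],[0.09,0.88,0],[0.09,0.88,0],[0.09,0.88,0],[0.09,0.88,0],[0.09,0.88,0],[0.09,0.88,0],[0.09,0.88,0],[0.09,0.88,0],[0.09,0.88,0],[0.09,0.88,0],[0.09,0.88,0]], "turn": [[0,0,0],[0,0,0],[0,0,0],[0,0,0],[0,0,0],[0,0,0],[0,0,0],[0,0,0],[0,0,0],[0,0,0],[0,0,0],[0,0,0],[0,0,0],[0,0,0],[0,0,0],[0,0,0],[0,0,0],[0,0,0],[0,0,0],[0,0,0]], "grip": [0,0,0,0,0,0,0,0,0,0,0,0,0,0,0,0,0,0,0,0]}}

```text
time_s: 7.73
eef_pos: [530.8, -77.6, 198.3]
ee_rot: [1.0, 0.03, -0.001, 0.0]
force: [0.2, -0.5, -1.4]
gripper_width: 0.251
grip_force: 25.0
```

{"fn": "move_arm", "kwargs": {"slide": [[0.09,0.88,0],[0.09,0.88,0],[0.09,0.88,0],[0.04,0.46,0],[0,0,0],[0,0,0],[0,0,0]], "turn": [[0,0,0],[0,0,0],[0,0,0],[0,0,0],[0,0,-0.102],[0,0,0],[0,0,0]], "grip": [0,0,0,0,0,0,0]}}

```text
time_s: 8.32
eef_pos: [543.5, -152.5, 198.4]
ee_rot: [0.997, 0.083, -0.0, -0.0]
force: [-0.1, 0.3, -0.0]
gripper_width: 0.253
grip_force: 25.0
```

```bash
python3 - <<'E'
from h import *
s=manip.observe(); print(s['eef_pos'].round(1),s['ee_rot'].round(3),s['force'],s['time_s'])
f=snap('wrist','w2'); f2=snap('side','s2')
j=load('w2'); j['eef']=s['eef_pos'].tolist(); j['rot']=s['ee_rot'].tolist(); json.dump(j,open('pics/w2.json','w'))
a=f['img'][:,:,::-1]; b=f2['img'][90:220,200:380,::-1]
im=np.vstack([cv2.resize(a[:340],(452,300)),cv2.resize(b,(452,300))]); cv2.imwrite('pics/w2b.png',im)
E
```

```text
[ 543.5 -152.5  198.4] [ 0.997  0.083 -0.    -0.   ] [-0.12699827  0.27691677 -0.01058689] 8.3167
```

View pics/w2b.png

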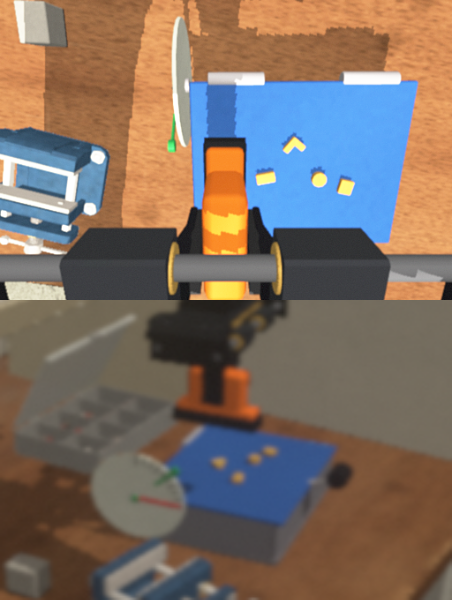

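The wrist view shows the scraper held upright above the lid's left part. It is clear of the dial, and the offcuts at (265,178), (293,144), (319,179) and (345,186) are all to its right. Descending.

{"fn": "move_arm", "kwargs": {"slide": [[0,0,0.8],[0,0,0.8],[0,0,0.8],[0,0,0.8],[0,0,0.2],[0,0,0.1],[0,0,0]], "turn": [[0,0,0],[0,0,0],[0,0,0],[0,0,0],[0,0,0],[0,0,0],[0,0,0]], "grip": [0,0,0,0,0,0,0]}}

```text
time_s: 9.0
eef_pos: [544.1, -152.7, 111.4]
ee_rot: [0.996, 0.084, 0.0, -0.0]
force: [0.3, 0.4, -1.6]
gripper_width: 0.252
grip_force: 25.0
```

{"fn": "move_arm", "kwargs": {"slide": [[0,0,0.05],[0,0,0],[0,0,0]], "turn": [[0,0,0],[0,0,0],[0,0,0]], "grip": [0,0,0]}}

```text
time_s: 9.25
eef_pos: [544.5, -153.3, 111.0]
ee_rot: [0.997, 0.084, 0.001, 0.0]
force: [0.1, -0.3, -1.8]
gripper_width: 0.252
grip_force: 25.0
```

{"fn": "move_arm", "kwargs": {"slide": [[0,0,0.05],[0,0,0.04],[0,0,0],[0,0,0]], "turn": [[0,0,0],[0,0,0],[0,0,0],[0,0,0]], "grip": [0,0,0,0]}}

```text
time_s: 9.58
eef_pos: [543.8, -153.2, 107.8]
ee_rot: [0.996, 0.084, 0.0, 0.0]
force: [-0.2, 0.2, -0.9]
gripper_width: 0.249
grip_force: 25.0
```

{"fn": "move_arm", "kwargs": {"slide": [[0,0.25,0],[0,0.25,0],[0,0.25,0],[0,0.25,0],[0,0.25,0],[0,0.25,0],[0,0.25,0],[0,0.25,0],[0,0.25,0],[0,0.25,0],[0,0.25,0],[0,0.25,0],[0,0.25,0],[0,0.25,0],[0,0.25,0],[0,0.25,0],[0,0.25,0],[0,0.2,0],[0,0.2,0],[0,0.2,0]], "turn": [[0,0,0],[0,0,0],[0,0,0],[0,0,0],[0,0,0],[0,0,0],[0,0,0],[0,0,0],[0,0,0],[0,0,0],[0,0,0],[0,0,0],[0,0,0],[0,0,0],[0,0,0],[0,0,0],[0,0,0],[0,0,0],[0,0,0],[0,0,0]], "grip": [0,0,0,0,0,0,0,0,0,0,0,0,0,0,0,0,0,0,0,0]}}

```text
time_s: 11.25
eef_pos: [564.2, -273.1, 107.7]
ee_rot: [0.996, 0.084, 0.0, -0.0]
force: [-0.8, 0.5, -1.6]
gripper_width: 0.251
grip_force: 25.0
```

{"fn": "move_arm", "kwargs": {"slide": [[0,0.15,0],[0,0.15,0],[0,0.15,0],[0,0.15,0],[0,0.15,0],[0,0.15,0],[0,0.15,0],[0,0.15,0],[0,0.15,0],[0,0.15,0],[0,0.15,0],[0,0.15,0],[0,0.15,0],[0,0.15,0],[0,0,0]], "turn": [[0,0,0],[0,0,0],[0,0,0],[0,0,0],[0,0,0],[0,0,0],[0,0,0],[0,0,0],[0,0,0],[0,0,0],[0,0,0],[0,0,0],[0,0,0],[0,0,0],[0,0,0]], "grip": [0,0,0,0,0,0,0,0,0,0,0,0,0,0,0]}}

```text
time_s: 12.5
eef_pos: [572.8, -325.8, 107.7]
ee_rot: [0.997, 0.083, 0.0, 0.0]
force: [0.2, -1.2, -1.0]
gripper_width: 0.25
grip_force: 25.0
```

```bash
python3 - <<'E'
from h import *
s=manip.observe(); print(s['eef_pos'].round(1),s['force'],s['time_s'])
f=snap('wrist','w3'); f2=snap('top','t3'); f3=snap('side','s3')
a=f['img'][:,:,::-1]; b=f2['img'][120:280,280:460,::-1]; d=f3['img'][90:220,200:380,::-1]
im=np.vstack([np.hstack([cv2.resize(a,(400,300)),cv2.resize(d,(400,300))]),np.hstack([cv2.resize(b,(400,300)),np.zeros((300,400,3),np.uint8)])]); cv2.imwrite('pics/w3b.png',im)
E
```

```text
[ 572.8 -325.8  107.7] [ 0.18192782 -1.20097592 -0.98127473] 12.5
```

View pics/w3b.png

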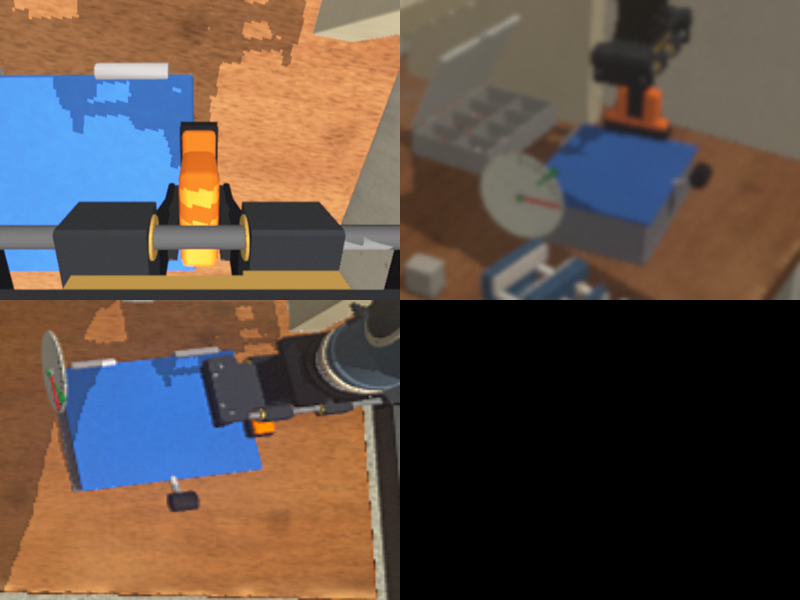

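The lid is empty; the scraper overhangs the right edge with no offcut visible behind or beside it. Lifting and taking it back to its old spot.

{"fn": "move_arm", "kwargs": {"slide": [[0,0,-0.4],[0,0,-0.9],[0,0,-0.9],[0,0,-0.9],[0,-0.4,-0.6],[0,-0.89,0],[0,-0.89,0],[0,-0.89,0],[0,-0.89,0],[0,-0.89,0],[0,-0.89,0],[0,-0.89,0],[0,-0.89,0],[0,-0.89,0],[0,-0.89,0],[0,-0.89,0],[0,-0.89,0],[0,-0.89,0],[0,-0.89,0],[0,-0.89,0]], "turn": [[0,0,0],[0,0,0],[0,0,0],[0,0,0],[0,0,0],[0,0,0],[0,0,0],[0,0,0],[0,0,0],[0,0,0],[0,0,0],[0,0,0],[0,0,0],[0,0,0],[0,0,0],[0,0,0],[0,0,0],[0,0,0],[0,0,0],[0,0,0]], "grip": [0,0,0,0,0,0,0,0,0,0,0,0,0,0,0,0,0,0,0,0]}}

```text
time_s: 14.32
eef_pos: [514.5, 16.4, 200.8]
ee_rot: [0.996, 0.084, 0.0, 0.0]
force: [0.8, 0.2, -1.9]
gripper_width: 0.249
grip_force: 25.0
```

{"fn": "move_arm", "kwargs": {"slide": [[0,-0.89,0],[0,-0.89,0],[0,-0.89,0],[0,-0.89,0],[0,-0.89,0],[0,-0.89,0],[0,-0.89,0],[0,-0.89,0],[0,-0.4,0],[0,0,0],[0,0,0]], "turn": [[0,0,0],[0,0,0],[0,0,0],[0,0,0],[0,0,0],[0,0,0],[0,0,0],[0,0,0],[0,0,0.102],[0,0,0],[0,0,0]], "grip": [0,0,0,0,0,0,0,0,0,0,0]}}

```text
time_s: 15.23
eef_pos: [483.3, 200.3, 200.5]
ee_rot: [0.999, 0.033, 0.0, 0.0]
force: [0.5, -0.5, -1.7]
gripper_width: 0.25
grip_force: 25.0
```

```bash
python3 - <<'E'
from h import *
s=manip.observe(); print(s['eef_pos'].round(1),s['ee_rot'].round(3),s['time_s'])
f2=snap('top','t4'); f3=snap('side','s4')
b=f2['img'][110:290,270:470,::-1]; d=f3['img'][120:300,120:320,::-1]
im=np.hstack([cv2.resize(b,(400,360)),cv2.resize(d,(400,360))]); cv2.imwrite('pics/t4b.png',im)
E
```

```text
[483.3 200.3 200.5] [0.999 0.033 0.    0.   ] 15.2333
```

View pics/t4b.png

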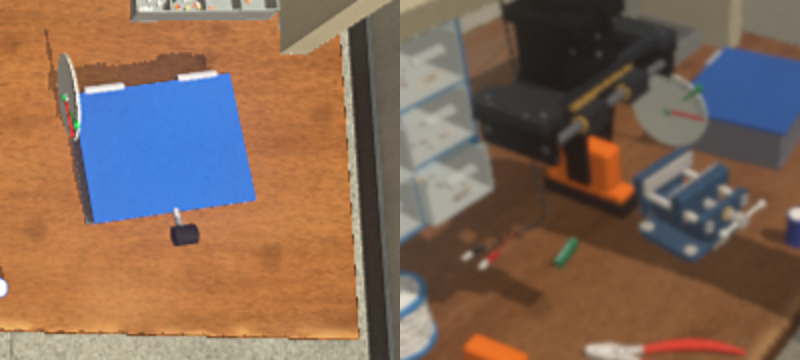

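The lid is clear. The offcuts are hidden from the top camera, which cannot see about 26 mm beside the right wall, so I'll check that with the wrist camera later. Placing the scraper now.

{"fn": "move_arm", "kwargs": {"slide": [[0,0,0.9],[0,0,0.9],[0,0,0.9],[0,0,0.9],[0,0,0.9],[0,0,0.9],[0,0,0.4],[0,0,0.2],[0,0,0.1],[0,0,0.03],[0,0,0],[0,0,0]], "turn": [[0,0,0],[0,0,0],[0,0,0],[0,0,0],[0,0,0],[0,0,0],[0,0,0],[0,0,0],[0,0,0],[0,0,0],[0,0,0],[0,0,0]], "grip": [0,0,0,0,0,0,0,0,0,0,0,0]}}

```text
time_s: 16.33
eef_pos: [484.9, 200.1, 48.1]
ee_rot: [1.0, 0.03, 0.001, -0.0]
force: [-0.4, -0.3, -1.4]
gripper_width: 0.249
grip_force: 25.0
```

{"fn": "move_arm", "kwargs": {"slide": [[0,0,0.05],[0,0,0.02],[0,0,0],[0,0,0],[0,0,0],[0,0,0],[0,0,0],[0,0,0],[0,0,0],[0,0,0],[0,0,0],[0,0,0]], "turn": [[0,0,0],[0,0,0],[0,0,0],[0,0,0],[0,0,0],[0,0,0],[0,0,0],[0,0,0],[0,0,0],[0,0,0],[0,0,0],[0,0,0]], "grip": [0,0,0,0,1,1,1,1,1,1,1,1]}}

```text
time_s: 17.33
eef_pos: [484.1, 199.8, 45.2]
ee_rot: [1.0, 0.03, -0.0, 0.0]
force: [-1.3, -1.1, 1.1]
gripper_width: 0.772
grip_force: 0.0
```

{"fn": "move_arm", "kwargs": {"slide": [[0,0,0],[0,0,-0.5],[0,0,-0.9],[0,0,-0.9],[0,0,-0.9],[0,0,-0.9],[0,0,-0.9],[0,0,-0.9],[0,0,-0.9],[-0.08,0.5,-0.9],[-0.08,0.89,0],[-0.08,0.89,0],[-0.08,0.89,0],[-0.08,0.89,0],[-0.08,0.89,0],[-0.08,0.89,0],[-0.08,0.89,0],[-0.08,0.89,0],[-0.08,0.89,0],[-0.08,0.89,0]], "turn": [[0,0,0],[0,0,0],[0,0,0],[0,0,0],[0,0,0],[0,0,0],[0,0,0],[0,0,0],[0,0,0],[0,0,0],[0,0,0],[0,0,0],[0,0,0],[0,0,0],[0,0,0],[0,0,0],[0,0,0],[0,0,0],[0,0,0],[0,0,0]], "grip": [1,1,1,1,1,1,1,1,1,1,1,1,1,1,1,1,1,1,1,1]}}

```text
time_s: 19.0
eef_pos: [476.1, -36.9, 238.8]
ee_rot: [1.0, 0.031, 0.001, 0.0]
force: [-0.3, 0.2, -1.0]
gripper_width: 1.003
grip_force: 0.0
```

{"fn": "move_arm", "kwargs": {"slide": [[-0.08,0.89,0],[-0.08,0.89,0],[-0.08,0.89,0],[-0.08,0.89,0],[-0.08,0.89,0],[-0.08,0.89,0],[-0.08,0.89,0],[-0.08,0.89,0],[-0.08,0.89,0],[-0.08,0.89,0],[-0.08,0.89,0],[-0.08,0.89,0],[0,0.89,0],[0,0,0],[0,0,0]], "turn": [[0,0,0],[0,0,0],[0,0,0],[0,0,0],[0,0,0],[0,0,0],[0,0,0],[0,0,0],[0,0,0],[0,0,0],[0,0,0],[0,0,0],[0,0,-0.102],[0,0,0],[0,0,0]], "grip": [1,1,1,1,1,1,1,1,1,1,1,1,1,1,1]}}

```text
time_s: 20.25
eef_pos: [469.7, -327.1, 238.3]
ee_rot: [0.997, 0.082, 0.0, -0.0]
force: [-0.1, 1.3, -0.4]
gripper_width: 1.0
grip_force: 0.0
```

```bash
python3 - <<'E'
from h import *
s=manip.observe(); print(s['eef_pos'].round(1),s['ee_rot'].round(3),s['time_s'])
f=snap('wrist','w5'); f3=snap('side','s5')
j=load('w5'); j['eef']=s['eef_pos'].tolist(); j['rot']=s['ee_rot'].tolist(); json.dump(j,open('pics/w5.json','w'))
a=f['img'][:,:,::-1]; d=f3['img'][240:300,180:260,::-1]; e=f3['img'][150:195,235:295,::-1]
im=np.hstack([cv2.resize(a,(480,360)),np.vstack([cv2.resize(d,(320,180)),cv2.resize(e,(320,180))])]); cv2.imwrite('pics/w5b.png',im)
E
```

```text
[ 469.7 -327.1  238.3] [ 0.997  0.082  0.    -0.   ] 20.25
```

View pics/w5b.png

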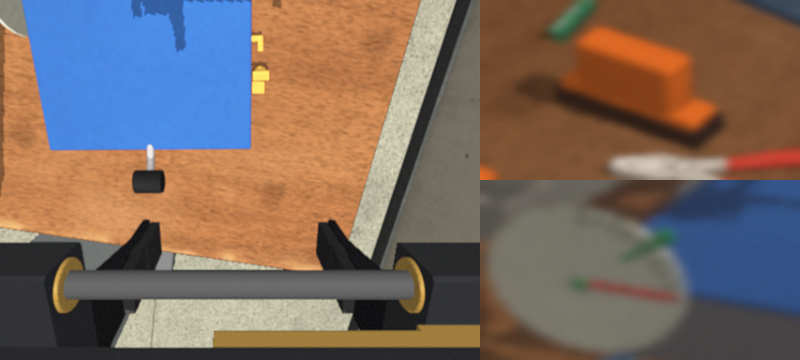

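All four offcuts lie on the bench beside the right wall, at (257,42), (261,71), (261,77) and (258,88). The scraper stands upright, and the knob is at (148,181). Measuring the knob and the marker.

```bash
python3 - <<'E'
from h import *
j=load('w5'); T=np.array(j['tool_from_camera']); Rw=rot(j['rot'])
cam=dict(j); cam['position']=(Rw@T[:3,3]+j['eef']).tolist(); cam['attitude']=(Rw@T[:3,:3]).tolist()
k=512/480
for u,v,z in ((148.5,181.5,75),(133,181,75),(164,181,75),(258,88,3),(251,149,61),(50,150,61)): print(u,v,p2w(cam,u*k,v*k,z).round(1))
p=np.load('fix.npy'); t=p[2]; print('knob fit',p[0]-112*np.cos(t),p[1]-112*np.sin(t))
Rf=np.array([[np.cos(t),-np.sin(t),0],[np.sin(t),np.cos(t),0],[0,0,1]])
# mark angle from side crop e: scale 320/60, 180/45
cs=load('s5')
def dial(x,y):
    u,v=235+x*60/320,150+y*45/180
    d=Rf.T@(rot(cs['attitude'])@np.array([(u-cs['cx'])/cs['fx'],(v-cs['cy'])/cs['fy'],1])); o=Rf.T@(np.array(cs['position'])-[p[0],p[1],0])
    return (o+d*(109-o[1])/d[1])[[0,2]]
h=dial(98,104); m=dial(188,56); r=dial(197,117)
print(h,m,r)
ang=lambda q:np.arctan2(q[1]-h[1],h[0]-q[0])
print('mark',ang(m),'ptr',ang(r),np.hypot(*(m-h)),np.hypot(*(r-h)))
tool=lambda w:(Rw.T@w/25).round(3)
print(tool(np.array([p[0]-112*np.cos(t),p[1]-112*np.sin(t),75])-j['eef']))
E
```

```text
148.5 181.5 [ 440.9 -241.4   75. ]
133 181 [ 438.9 -226.1   75. ]
164 181 [ 444.  -256.7   75. ]
258 88 [ 545.7 -337.6    3. ]
251 149 [ 487.3 -337.7   61. ]
50 150 [ 453.1 -137.2   61. ]
knob fit 440.1418838414447 -241.6393230505903
[79.86651192 56.77576408] [ 31.28517229 104.58725061] [25.71395419 60.24740269]
mark 0.7774117109478212 ptr 0.0640208777962819 68.16219483352752 54.2637243737471
[-0.609 -3.565  6.532]
```

{"fn": "move_arm", "kwargs": {"slide": [[-0.15,-0.89,0],[-0.15,-0.89,0],[-0.15,-0.89,0],[-0.15,-0.89,0],[0,0,0],[0,0,0.9],[0,0,0.9],[0,0,0.9],[0,0,0.9],[0,0,0.9],[0,0,0.9],[0,0,0.7],[0,0,0.4],[0,0,0],[0,0,0]], "turn": [[0,0,0],[0,0,0],[0,0,0],[0,0,0],[0,0,0],[0,0,0],[0,0,0],[0,0,0],[0,0,0],[0,0,0],[0,0,0],[0,0,0],[0,0,0],[0,0,0],[0,0,0]], "grip": [1,1,1,1,1,1,1,1,1,1,1,1,1,1,1], "force": 30}}

```text
time_s: 21.6
eef_pos: [440.8, -240.6, 75.6]
ee_rot: [0.996, 0.084, 0.0, -0.0]
force: [0.4, 0.2, 0.6]
gripper_width: 1.001
grip_force: 0.0
```

{"fn": "move_arm", "kwargs": {"slide": [[0,0,0],[0,0,0],[0,0,0],[0,0,0],[0,0,0],[0,0,0],[0,0,0],[0,0,0],[0,0,0],[0,0,0],[0,0,0],[0,0,0],[0,0,0]], "turn": [[0,0,0],[0,0,0],[0,0,0],[0,0,0],[0,0,0],[0,0,0],[0,0,0],[0,0,0],[0,0,0],[0,0,0],[0,0,0],[0,0,0],[0,0,0]], "grip": [0,0,0,0,0,0,0,0,0,0,0,0,0]}}

```text
time_s: 22.68
eef_pos: [440.5, -241.4, 75.3]
ee_rot: [0.996, 0.084, 0.0, 0.0]
force: [0.6, -1.7, -1.3]
gripper_width: 0.318
grip_force: 30.0
```

{"fn": "move_arm", "kwargs": {"slide": [[0.035,0,-0.25],[0.035,0,-0.25],[0.035,0,-0.25],[0.06,0,-0.247],[0.06,0,-0.247],[0.06,0,-0.247],[0.085,0,-0.24],[0.085,0,-0.24],[0.085,0,-0.24],[0.108,0,-0.23],[0.108,0,-0.23],[0.108,0,-0.23],[0.13,0,-0.218],[0.13,0,-0.218],[0.13,0,-0.218],[0.152,0,-0.204],[0.152,0,-0.204],[0.152,0,-0.204],[0,0,0],[0,0,0]], "turn": [[0,0,0],[0,0,0],[0,0,0],[0,0,0],[0,0,0],[0,0,0],[0,0,0],[0,0,0],[0,0,0],[0,0,0],[0,0,0],[0,0,0],[0,0,0],[0,0,0],[0,0,0],[0,0,0],[0,0,0],[0,0,0],[0,0,0],[0,0,0]], "grip": [0,0,0,0,0,0,0,0,0,0,0,0,0,0,0,0,0,0,0,0]}}

```text
time_s: 24.35
eef_pos: [481.1, -234.4, 179.4]
ee_rot: [0.997, 0.084, -0.002, 0.0]
force: [-2.7, -5.4, -4.0]
gripper_width: 0.316
grip_force: 30.0
```

{"fn": "move_arm", "kwargs": {"slide": [[0.171,0,-0.188],[0.171,0,-0.188],[0.171,0,-0.188],[0,0,0],[0,0,0]], "turn": [[0,0,0],[0,0,0],[0,0,0],[0,0,0],[0,0,0]], "grip": [0,0,0,0,0]}}

```text
time_s: 24.77
eef_pos: [493.3, -232.3, 193.4]
ee_rot: [0.997, 0.084, -0.002, 0.0]
force: [-3.4, -4.8, -3.6]
gripper_width: 0.319
grip_force: 30.0
```

```bash
python3 - <<'E'
from h import *
s=manip.observe(); print(s['eef_pos'].round(1),s['force'].round(1),s['time_s'])
f3=snap('side','s6'); e=f3['img'][145:205,225:305,::-1]
cv2.imwrite('pics/s6b.png',cv2.resize(e,(800,600),interpolation=cv2.INTER_CUBIC))
E
```

```text
[ 493.3 -232.3  193.4] [-3.4 -4.8 -3.6] 24.7667
```

View pics/s6b.png

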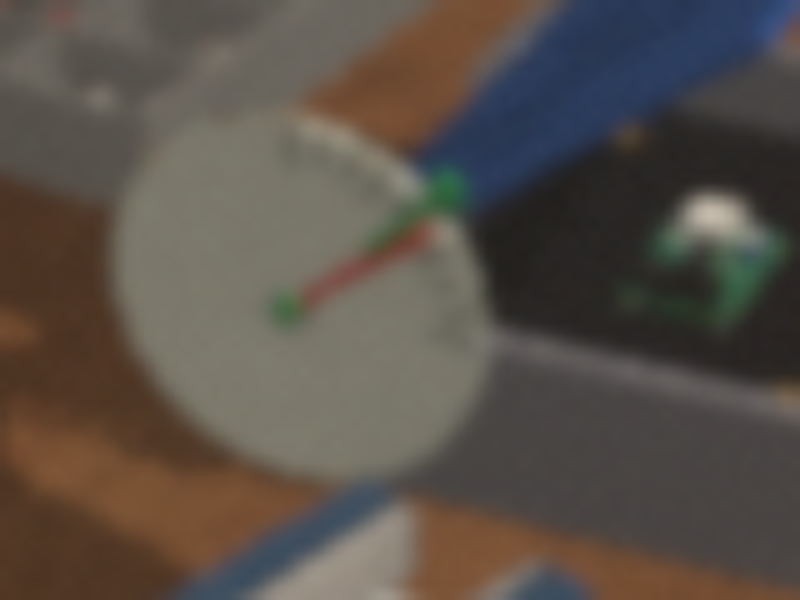

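The lid is up. The red pointer tip is at (432,232) and the green marker end at (447,188), so the pointer is still a little below the marker.

```bash
python3 - <<'E'
from h import *
p=np.load('fix.npy'); t=p[2]; cs=load('s6')
Rf=np.array([[np.cos(t),-np.sin(t),0],[np.sin(t),np.cos(t),0],[0,0,1]])
def dial(x,y,yy=109):
    u,v=225+x/10,145+y/10
    d=Rf.T@(rot(cs['attitude'])@np.array([(u-cs['cx'])/cs['fx'],(v-cs['cy'])/cs['fy'],1])); o=Rf.T@(np.array(cs['position'])-[p[0],p[1],0])
    return (o+d*(yy-o[1])/d[1])[[0,2]]
A=lambda a,b:np.arctan2(b[1]-a[1],a[0]-b[0])
h=dial(287,308); print(h)
print('ptr',A(h,dial(432,232)),A(dial(305,300),dial(432,232)),np.hypot(*(dial(432,232)-h)))
print('mark',A(h,dial(447,188)),A(dial(375,245),dial(447,188)),np.hypot(*(dial(447,188)-h)))
# lid angle from TCP
s=manip.observe(); w=Rf.T@(s['eef_pos']-[p[0],p[1],0]); print(w.round(1), np.arctan2(w[2]-58,78-w[0])-np.arctan2(17,190))
E
```

```text
[78.89108817 57.63957915]
ptr 0.6694542934832136 0.6768305973437105 53.60434505716844
mark 0.7973845637732379 0.818741486837956 65.93446970646895
[-58.1   0.3 193.3] 0.6931576647557456
```

{"fn": "move_arm", "kwargs": {"slide": [[0.17,0,-0.155],[0.17,0,-0.155],[0.17,0,-0.155],[0,0,0],[0,0,0],[0,0,0],[0,0,0],[0,0,0],[0,0,0],[0,0,0],[0,0,0],[0,0,0],[0,0,0]], "turn": [[0,0,0],[0,0,0],[0,0,0],[0,0,0],[0,0,0],[0,0,0],[0,0,0],[0,0,0],[0,0,0],[0,0,0],[0,0,0],[0,0,0],[0,0,0]], "grip": [0,0,0,0,0,0,0,0,0,0,0,0,0]}}

```text
time_s: 25.9
eef_pos: [505.4, -230.2, 204.8]
ee_rot: [0.997, 0.083, -0.003, -0.0]
force: [-4.5, -5.1, -2.9]
gripper_width: 0.321
grip_force: 30.0
```

```bash
python3 - <<'E'
from h import *
p=np.load('fix.npy'); t=p[2]
Rf=np.array([[np.cos(t),-np.sin(t),0],[np.sin(t),np.cos(t),0],[0,0,1]])
s=manip.observe(); w=Rf.T@(s['eef_pos']-[p[0],p[1],0]); print(w.round(1), np.arctan2(w[2]-58,78-w[0])-np.arctan2(17,190),s['force'].round(1),s['grip_force'],s['time_s'])
f3=snap('side','s7'); e=f3['img'][145:205,225:305,::-1]; d=f3['img'][240:300,180:260,::-1]
cv2.imwrite('pics/s7b.png',np.vstack([cv2.resize(e,(560,420),interpolation=cv2.INTER_CUBIC),cv2.resize(d,(560,180))]))
E
```

```text
[-45.8   0.4 204.8] 0.7811118438862026 [-4.5 -5.1 -2.9] 29.999734656885266 25.9
```

View pics/s7b.png

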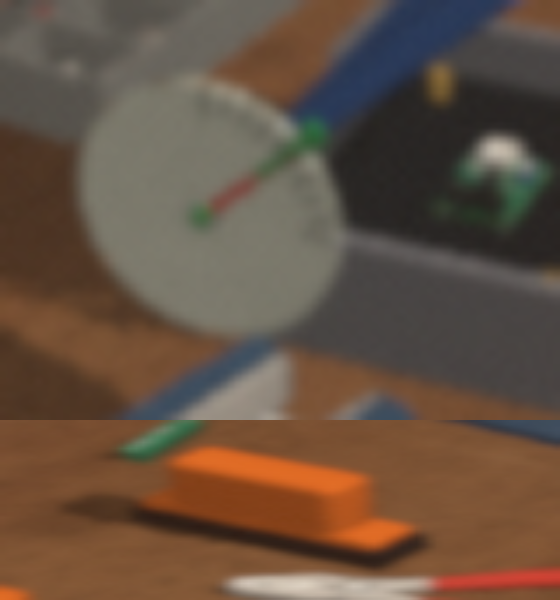

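The pointer now lies under the green marker, and the scraper stands upright and free. Handing in.

```bash
python3 -c "
from rig import manip
print(manip.close_job())"
```

```text
the job is handed in; nothing more can be done
None
```

I handed the job in at about 26 s of the 72 s limit; no verdict came back. All four offcuts were on the bench, the scraper was standing free on its foot, and the lid was held still with the red pointer on the green marker (about 0.78 rad).

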